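# Release and remove the used filter cassette

## Task

The bench dust extractor has two filter cassettes in its top, and the one caked with brown dust is due for cleaning. Press that cassette down to release its push latch so that it springs up, draw it straight up out of its bay, keep it upright and set it down gently inside the blue tray, without dropping it. Leave the clean white one latched in the extractor and do not disturb the other things on the bench.

Things in the scene. Friction and masses are not known exactly. Their poses are not given: they have to be found in the camera images.
- extractor: Grey bench dust extractor, fixed, 200 (x) x 274 (y) x 120 mm high; hose spigot 49 mm beyond its back (+x), louvres and knob at its front (-x). Origin: centre of its underside. Two filter bays in its flat top (120 mm up), at y = +55 and -55 mm, x = 0, long side along x, 2 mm wider than a cassette on every side. A latched cassette is flush with the top, its underside 50 mm up.
- used_filter: The used cassette: dark grey frame 140 (x) x 56 (y) x 70 mm (z), brown pleats caked with dust, light grey ribbed press pad 36 x 30 mm in the middle of its top. Origin: centre of its underside; z up. 0.2 to 0.4 kg. It may start in either bay. Its long sides are plain and may be gripped across y (56 mm wide); pockets for the latch claws low at its ends.
- clean_filter: The clean filter cassette in the other bay: the same frame and size with white pleats. Origin: centre of its underside. It stays latched, flush.
- tray: Blue sheet-metal tray, loose on the bench (0.7 kg), 204 (x) x 120 (y) mm outside, rim 29 mm high, walls 3 mm, floor 3 mm above its underside. Inside 198 x 114 mm: a cassette fits with its long side along the tray's x. Origin: centre of its underside; z up.
- woofer_4: Black loudspeaker driver, 122 mm across, 66 mm high, standing on the bench to the left; bystander. Origin: centre of its underside.
- wax_tin: Round tin with a black lid, 67 mm across, 64 mm high, on the bench to the near right; bystander. Origin: centre of its underside.
- tweeter_2: Small round black tweeter, 76 mm across, 37 mm high, on the bench to the near right; bystander. Origin: centre of its underside.
- carriage_left (a joint): Height (m) of the spring carriage under the cassette in the bay at y = +55 mm: 0 latched and flush, up to -0.010 pressed to the stop, +0.032 sprung up. Pressing takes 10 to 15 N; the latch lets go once pressed 7 to 8 mm below flush; let go after that, the cassette springs up 32 mm and only rests there, its claws open. Pressed down again 9 mm below flush it latches again.
- carriage_right (a joint): The same for the bay at y = -55 mm. While latched, claws hold the cassette: it cannot be pulled out (it lifts about 3 mm at most).
Mind the look-alikes: they are no part of the job. Leave any green look-alike of the used_filter alone.

How it is judged:
By the outcome, as a careful person would: the job done as asked, in the order asked, and still so for the second after the job is handed in, with the robot touching nothing.
It also fails if it takes over 51 s, if anything falls off the work surface, if the arm or the gripper's body presses on something with over 40 N, if the wrist force passes 120 N, or if a joint passes its speed limit or range.

## Robot

A 7-joint arm with a two-finger parallel gripper is mounted at the origin on the work surface; the furniture and walls round the work are solid. World frame = base frame: x ahead of the robot, y to its left, z up, the work surface at z = 0. Lengths are in m, angles in rad, forces in N, time in s.
With the tool pointing down it reaches from about 0.425 to 0.925 m from the base axis. Payload 6.8 kg.
Tool frame: the origin (TCP) lies at the very end of the fingers, on their centre line; the grasp point (between the pads) lies 19 mm behind it; y points along the fingers, x is the direction in which the jaws open and shut, and the axes are right-handed (so a half turn about y gives the same grasp; the last joint's range is limited). The gripper opens to 85 mm and grips with 20 to 120 N. Pads are 22 mm wide; open, the fingers measure 114 mm over their backs; the gripper's body (76 mm by 85 mm) begins 54 mm behind the grasp point. The pads swing forward as they close: fully open they stand 13 mm farther back than shut.
Start: joints at [-1.444, 0.477, 0.022, 1.555, -0.011, 1.109, -0.083], TCP at [0.157, 0.656, 0.231] pointing down, gripper open.
Joint ranges: [-2.96, 2.96], [-0.34, 2.1], [-1.41, 1.46], [0.24, 2.44], [-1.37, 4.51], [0.17, 1.92], [-2.96, 2.96]. Speed limits (rad/s): [2.39, 2.39, 3.14, 3.14, 3.14, 3.14, 3.14].

## Interface

Orientations are given as a rotation vector (axis times angle).
In Python, from bench import r, imaging gives the robot as it stands.
- The arm moves only by the shell command python3 -m jog 'ROWS' [FORCE]. ROWS is text: rows parted by semicolons, each of 7 numbers parted by spaces: the turn, a rotation vector about the tool's x, y, z in degrees, then the shift along the tool's x, y, z in mm, then the opening, from 0 (shut) to 1 (fully open). A call has exactly 5 rows; each row shifts and turns the commanded pose from where the row before left it, along the tool's axes as they then stand; what a row does not reach is not made up. A row lasts 1/12 s, in which the tool goes at most 41.7 mm and 7.16 degrees, less where a joint would pass 70% of its speed; a pose out of reach is approached as far as the arm can. A call with a gripper value outside its range is refused whole. The fingers move at their own pace and stop on an object; FORCE is the grip in N (left out, the last holds). Time passes only in rows, so rows that do not move let the fingers close, or fill a call up. It gives the time, the measured TCP pose, the force and the opening at its end, in the units of the state.
- r.get_obs(): the state, without advancing time (a new reading comes with each control period).
- imaging.grab_frame(name): name is "side" or "top" or "wrist"; returns a dict with "color" (384x512x3 uint8, red, green, blue), "z_map" (384x512 float32, m along the optical axis (not along the pixel's ray), 0 where there is no reading), "fx", "fy", "cx", "cy" (pixels), "world_to_cam" (4x4, takes a point from world to camera coordinates); the wrist camera has in their place "hand_eye" (4x4, takes a point from camera to tool coordinates, whose origin is the TCP and whose axes are the tool frame's). Camera axes: x right, y up, looking along -z (the intrinsics and any distortion apply to the point x, -y, -z); pixel columns grow to the right and rows downward; lengths in m; the calibration is good to about 2 mm. A picture is of the moment at which its call begins: read the wrist's pose just before it.
- r.hand_in(): hands the job in, once; it reports no verdict.
The state is a dict: "clock": time; "joints": joint angles; "qvel": joint speeds; "tau": joint torques, N m; "tcp_pos": TCP position; "orientation": TCP orientation; "contact_force": force on the tool from outside, world axes, zero at the start; "moment": the same for the moment, N m; "grip_width": finger opening in m.
Only numpy, scipy, OpenCV 4.12 (cv2) and the standard library are available. Lean on these libraries where they do the work, as an engineer would, in place of code of your own. Each camera call takes 0.05 s, during which the arm holds its last target.

## Working session

There is one attempt and no reset: what is moved stays moved. The work goes in short steps, Python scripts to look and compute and a shell command to move; the robot and the scene stay as the last step left them, time stands still between calls to the robot, and variables do not carry over. Pictures are saved under pics/ and viewed, and the job is handed in when it is done.

```bash
ls; mkdir -p pics; python3 - <<'E'
from bench import r, imaging
import cv2,numpy as np
o=r.get_obs()
for k,v in o.items(): print(k,np.round(v,4))
for n in("side","top","wrist"):
    f=imaging.grab_frame(n)
    cv2.imwrite(f"pics/{n}0.png",f["color"][:,:,::-1])
    np.savez(f"{n}0.npz",**f)
    print(n,f["fx"],f["fy"],f["cx"],f["cy"],[k for k in f]); print(np.round(f.get("world_to_cam",f.get("hand_eye")),4))
print(r.get_obs()["clock"])
E
```

```text
pics
clock 0.0
joints [-1.4441  0.4778  0.0223  1.5565 -0.0115  1.1093 -0.0831]
qvel [-0.0002 -0.0001 -0.0003 -0.0004 -0.0009 -0.0002  0.0012]
tau [-1.00000e-04 -5.96450e+01  1.60800e+00 -2.81208e+01  1.24000e-02
  9.30000e-03  0.00000e+00]
tcp_pos [0.1569 0.6559 0.2303]
orientation [-1.3124 -1.0336  1.0358]
contact_force [ 0.3006 -0.5191 -0.5926]
moment [-0.0238  0.0011  0.0032]
grip_width 0.0852
side 350.0779011251377 350.0779011251377 250.93979908634907 189.5872397540945 ['color', 'z_map', 'fx', 'fy', 'cx', 'cy', 'world_to_cam']
[[ 9.9980e-01 -5.0000e-04  1.9700e-02 -4.7140e-01]
 [-1.5400e-02  6.0180e-01  7.9850e-01 -5.8400e-02]
 [-1.2300e-02 -7.9870e-01  6.0160e-01 -1.1856e+00]
 [ 0.0000e+00  0.0000e+00  0.0000e+00  1.0000e+00]]
top 464.4313080719198 464.4313080719198 263.6333804668465 204.602429901712 ['color', 'z_map', 'fx', 'fy', 'cx', 'cy', 'world_to_cam']
[[-3.8000e-03 -1.0000e+00  4.0000e-04  3.8200e-02]
 [ 9.7770e-01 -3.6000e-03  2.0980e-01 -4.8070e-01]
 [-2.0980e-01  1.2000e-03  9.7780e-01 -1.6868e+00]
 [ 0.0000e+00  0.0000e+00  0.0000e+00  1.0000e+00]]
wrist 303.93329955140274 303.93329955140274 257.69338312139485 190.733303181984 ['color', 'z_map', 'fx', 'fy', 'cx', 'cy', 'hand_eye']
[[ 1.000e+00  1.800e-03 -2.000e-04 -2.000e-04]
 [-6.000e-04  2.669e-01 -9.637e-01 -1.420e-01]
 [-1.700e-03  9.637e-01  2.669e-01  6.700e-02]
 [ 0.000e+00  0.000e+00  0.000e+00  1.000e+00]]
0.15
```

View pics/top0.png

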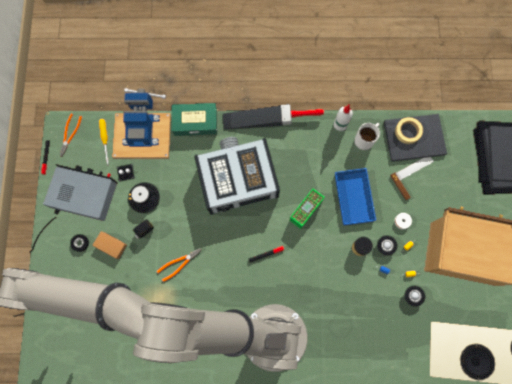

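View pics/side0.png

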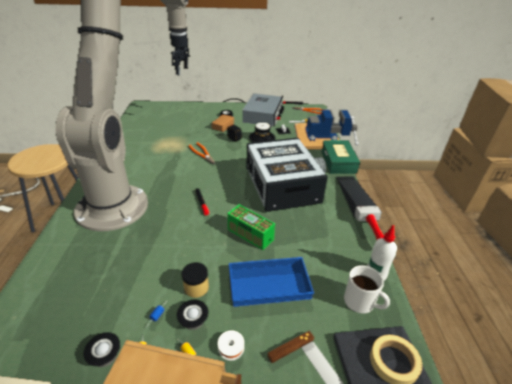

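View pics/wrist0.png

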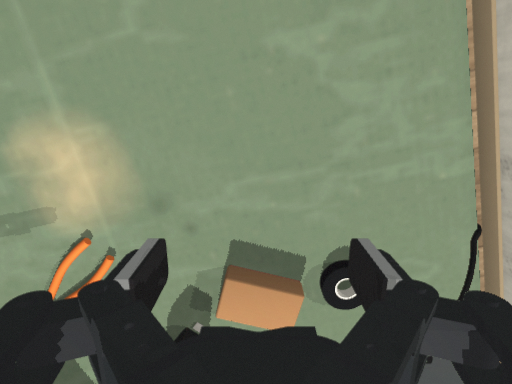

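The top view shows three cassette-like things:
- Brown-pleated cassette in the extractor, (255,170). This is the used one, in the y- bay.
- White-pleated cassette in the extractor, (220,173). This is the clean one.
- Green look-alike on the bench, (307,208). Leave it alone.

The blue tray is at (354,197). I'll enlarge to confirm and measure.

```bash
cat > h.py <<'E'
import numpy as np,cv2
from scipy.spatial.transform import Rotation as R
def world(f,us,vs,z):
    "ray cast pixels onto plane z (static cam)"
    us=np.asarray(us,float);vs=np.asarray(vs,float)
    d=np.stack([(us-f["cx"])/f["fx"],-(vs-f["cy"])/f["fy"],-np.ones_like(us)],-1)
    T=np.linalg.inv(f["w2c"]);D=d@T[:3,:3].T;c=T[:3,3]
    return c+D*((z-c[2])/D[...,2])[...,None]
def zpts(f):
    z=f["z_map"];v,u=np.mgrid[:z.shape[0],:z.shape[1]]
    p=np.stack([(u-f["cx"])/f["fx"]*z,-(v-f["cy"])/f["fy"]*z,-z],-1)
    T=np.linalg.inv(f["w2c"]);return p@T[:3,:3].T+T[:3,3]
def load(n):
    f={k:v for k,v in np.load(n+".npz").items()}
    if "world_to_cam" in f:f["w2c"]=f["world_to_cam"]
    return f
E
python3 - <<'E'
from h import *
f=load("top0");im=f["color"][:,:,::-1]
c=cv2.resize(im[120:240,180:390],None,fx=3.8,fy=3.8,interpolation=cv2.INTER_CUBIC);cv2.imwrite("pics/crop0.png",c)
P=zpts(f);hsv=cv2.cvtColor(np.ascontiguousarray(im),cv2.COLOR_BGR2HSV)
# extractor top by height
box=np.zeros(P.shape[:2],bool);box[130:225,185:290]=1
m=(abs(P[...,2]-.12)<.012)&box
q=P[m];print("top z",np.median(q[:,2]),len(q));r=cv2.minAreaRect((q[:,:2]*1000).astype(np.float32));print("ext",r,q[:,2].min())
m2=cv2.inRange(hsv,(100,120,50),(125,255,255))>0;b=np.zeros_like(m2);b[155:235,325:385]=1;m2&=b
print("tray px",m2.sum());q=P[m2];print(np.percentile(q[:,2],[2,20,50,80,98]))
for lo,hi in((.02,.04),(-.01,.012)):
    k=q[(q[:,2]>lo)&(q[:,2]<hi)];print(lo,cv2.minAreaRect((k[:,:2]*1000).astype(np.float32)))
v,u=np.nonzero(m2);w=world(f,u,v,.029);print("tray outline@29",cv2.minAreaRect((w[:,:2]*1000).astype(np.float32)))
E
```

```text
top z 0.12144337206016209 4036
ext ((591.016845703125, 136.783935546875), (222.4633026123047, 274.92486572265625), 14.54647445678711) 0.10808102234994088
tray px 1780
[-0.00402706  0.00167213  0.00599667  0.01271244  0.03446062]
0.02 ((518.7303466796875, -311.4697265625), (208.83120727539062, 126.22591400146484), 7.5420613288879395)
-0.01 ((523.086181640625, -310.3196716308594), (215.01771545410156, 121.2151107788086), 6.885133743286133)
tray outline@29 ((517.88720703125, -309.3459167480469), (210.7222137451172, 126.55858612060547), 7.509128570556641)
```

View pics/crop0.png

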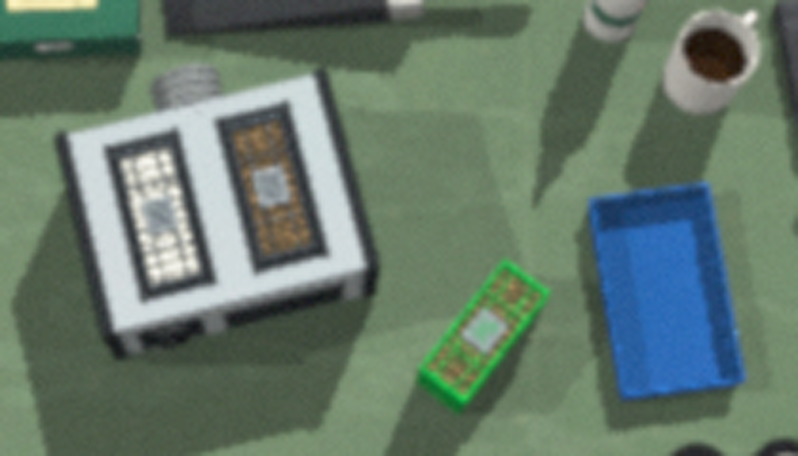

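Confirmed: the brown cassette is at crop (270,187), in the right bay. The green one stands apart on the bench. Next I'll measure it precisely.

```bash
python3 - <<'E'
from h import *
from bench import r
def an(f,name,box,zt=.12):
    im=f["color"][:,:,::-1];hsv=cv2.cvtColor(np.ascontiguousarray(im),cv2.COLOR_BGR2HSV)
    b=np.zeros(im.shape[:2],bool);b[box[1]:box[3],box[0]:box[2]]=1
    light=((hsv[...,1]<60)&(hsv[...,2]>150)&b).astype(np.uint8)
    n,l,s,c=cv2.connectedComponentsWithStats(light);i=1+np.argmax(s[1:,4])
    cs,h=cv2.findContours((l==i).astype(np.uint8),cv2.RETR_CCOMP,cv2.CHAIN_APPROX_NONE)
    for k,hh in zip(cs,h[0]):
        if len(k)<30: continue
        w=world(f,k[:,0,0],k[:,0,1],zt)[:,:2]*1000
        print(name,"hole" if hh[3]>=0 else "outer",np.round(k[:,0].mean(0)),cv2.minAreaRect(w.astype(np.float32)))
    br=(hsv[...,0]>5)&(hsv[...,0]<22)&(hsv[...,1]>70)&b
    v,u=np.nonzero(br);w=world(f,u,v,zt)[:,:2]*1000
    print("brown",len(u),np.median(u),np.median(v),w.mean(0),cv2.minAreaRect(w.astype(np.float32)))
f=load("top0");an(f,"top",(190,130,290,220))
f=load("side0");an(f,"side",(235,130,335,215))
im=f["color"][:,:,::-1];hsv=cv2.cvtColor(np.ascontiguousarray(im),cv2.COLOR_BGR2HSV)
m=cv2.inRange(hsv,(100,120,50),(125,255,255));m[:250]=0;m[310:]=0;m[:,:220]=0;m[:,320:]=0
v,u=np.nonzero(m);print("tray side@29",cv2.minAreaRect((world(f,u,v,.029)[:,:2]*1000).astype(np.float32)))
print(R.from_rotvec(r.get_obs()["orientation"]).as_matrix().round(3))
E
```

```text
top outer [236. 173.] ((588.1378173828125, 135.8062286376953), (206.9505615234375, 245.133056640625), 14.320953369140625)
top hole [222. 176.] ((573.121826171875, 188.72531127929688), (166.04493713378906, 81.53331756591797), 14.235200881958008)
top hole [251. 169.] ((599.9913330078125, 82.07205200195312), (165.72412109375, 81.61780548095703), 14.191702842712402)
brown 204 251.0 174.0 [595.65728244  81.26583524] ((600.0172119140625, 82.10614013671875), (124.14463806152344, 44.20900344848633), 14.44217586517334)
side outer [285. 160.] ((587.757568359375, 136.22410583496094), (206.53579711914062, 244.80914306640625), 14.488700866699219)
side hole [289. 167.] ((599.9588012695312, 82.66041564941406), (164.2821807861328, 84.4833755493164), 13.99428653717041)
side hole [279. 151.] ((572.272705078125, 188.71937561035156), (164.49456787109375, 85.06434631347656), 13.583850860595703)
brown 414 305.0 141.0 [661.41913888 240.60246953] ((623.4696044921875, 250.48739624023438), (301.2492370605469, 334.58721923828125), 23.97545051574707)
tray side@29 ((519.6367797851562, -320.4848327636719), (209.86473083496094, 139.41091918945312), 7.235886096954346)
[[ 0.233 -0.    -0.973]
 [ 0.973 -0.001  0.233]
 [-0.001 -1.    -0.   ]]
```

The used cassette is at (600, 82) mm with yaw 14.3°. Both views agree, and the bay spacing comes out at 110 mm. The tray is at about (518, -310) with yaw 7.5°. First I'll turn the tool and shut the fingers.

```bash
python3 -m jog '0 -5.6 0 0 0 0 0; 0 -5.6 0 0 0 0 0; 0 -5.6 0 0 0 0 0; 0 -5.6 0 0 0 0 0; 0 -5.4 0 0 0 0 0' 40
python3 -m jog '0 0 0 -33.3 0 -14.4 0; 0 0 0 -33.3 0 -14.4 0; 0 0 0 -33.3 0 -14.4 0; 0 0 0 -33.3 0 -14.4 0; 0 0 0 -33.3 0 -14.4 0'
python3 -m jog '0 0 0 -33.3 0 -14.4 0; 0 0 0 -33.3 0 -14.4 0; 0 0 0 -33.3 0 -14.4 0; 0 0 0 -33.3 0 -14.4 0; 0 0 0 -33.3 0 -14.4 0'
python3 -m jog '0 0 0 -33.3 0 -14.4 0; 0 0 0 -33.3 0 -14.4 0; 0 0 0 -33.3 0 -14.4 0; 0 0 0 -33.3 0 -14.4 0; 0 0 0 -33.3 0 -14.4 0'
```

```text
clock: 0.57
tcp_pos: [0.157, 0.6562, 0.2309]
orientation: [-1.078, -1.394, 1.395]
contact_force: [0.7, -1.1, -0.2]
grip_width: 0.0254
clock: 0.98
tcp_pos: [0.2688, 0.5113, 0.231]
orientation: [-1.08, -1.391, 1.392]
contact_force: [1.2, 0.4, -0.3]
grip_width: -0.0002
clock: 1.4
tcp_pos: [0.3797, 0.3678, 0.2312]
orientation: [-1.08, -1.391, 1.391]
contact_force: [1.3, 0.5, -0.2]
grip_width: -0.0001
clock: 1.82
tcp_pos: [0.4907, 0.2244, 0.2313]
orientation: [-1.08, -1.391, 1.391]
contact_force: [0.3, 0.1, -0.7]
grip_width: -0.0003
```

```bash
python3 -m jog '0 0 0 -33.3 0 -14.4 0; 0 0 0 -33.3 0 -14.4 0; 0 0 0 -33.3 0 -14.4 0; 0 0 0 -33.3 0 -14.4 0; 0 0 0 -33.0 0 -13.9 0'
python3 -m jog '0 0 0 0 0 0 0; 0 0 0 0 0 0 0; 0 0 0 0 0 0 0; 0 0 0 0 0 0 0; 0 0 0 0 0 0 0'
cat > wr.py <<'E'
from h import *
from bench import r,imaging
def wrist():
    o=r.get_obs();f=imaging.grab_frame("wrist")
    T=np.eye(4);T[:3,:3]=R.from_rotvec(o["orientation"]).as_matrix();T[:3,3]=o["tcp_pos"]
    f=dict(f);f["w2c"]=np.linalg.inv(T@f["hand_eye"]);return f,o
E
python3 - <<'E'
from wr import *
f,o=wrist();print(o["tcp_pos"],R.from_rotvec(o["orientation"]).as_matrix().round(3))
im=np.ascontiguousarray(f["color"][:,:,::-1])
np.savez("w1.npz",**f);cv2.imwrite("pics/w1.png",im)
E
```

```text
clock: 2.23
tcp_pos: [0.6012, 0.0812, 0.2311]
orientation: [-1.08, -1.391, 1.391]
contact_force: [0.5, 0.7, 0.5]
grip_width: 0.0001
clock: 2.65
tcp_pos: [0.5998, 0.0845, 0.2312]
orientation: [-1.078, -1.393, 1.393]
contact_force: [-0.2, -0.9, -0.4]
grip_width: 0.0
[0.59980182 0.08449796 0.23121558] [[-0.25  -0.001 -0.968]
 [ 0.968  0.001 -0.25 ]
 [ 0.001 -1.     0.   ]]
```

View pics/w1.png

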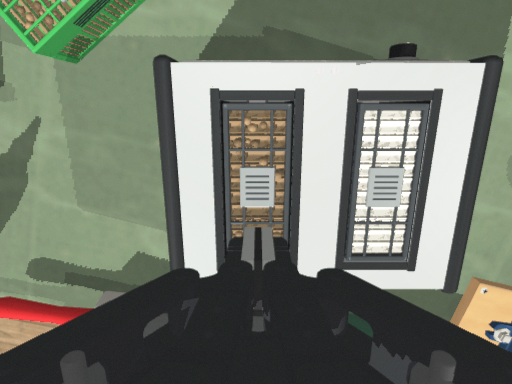

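The wrist view shows the brown cassette's pad at (258,187) and the white one's at (385,187). The shut fingers end near (258,230), above the pad.

```bash
python3 - <<'E'
from h import *
f=load("w1");f["w2c"]=np.load("w1.npz")["w2c"]
im=np.ascontiguousarray(f["color"][:,:,::-1]);hsv=cv2.cvtColor(im,cv2.COLOR_BGR2HSV)
P=zpts(f)
for n,(x0,x1) in (("used",(228,288)),("clean",(358,412))):
    s=hsv[160:215,x0:x1];m=((s[...,1]<30)&(s[...,2]>115)&(s[...,2]<230)).astype(np.uint8)
    m=cv2.morphologyEx(m,cv2.MORPH_CLOSE,np.ones((5,5)))
    m=cv2.morphologyEx(m,cv2.MORPH_OPEN,np.ones((9,9)))
    v,u=np.nonzero(m);w=world(f,u+x0,v+160,.12)
    print(n,(u+x0).min(),(u+x0).max(),(v+160).min(),(v+160).max(),cv2.minAreaRect((w[:,:2]*1000).astype(np.float32)),np.median(P[v+160,u+x0,2]))
print("top z", np.median(P[150:250,305:345,2]))
# bay long edges: dark frame columns at row 150
for row in (130,190): print(row, ''.join('#' if hsv[row,c,2]<90 else '.' for c in range(200,300)))
# bay edges -> world
for row in (120,210):
    cols=[c for c in range(195,310) if hsv[row,c,2]<100]
    a,b=cols[0],cols[-1];w=world(f,[a,b],[row,row],.12);print(row,a,b,w.round(4),np.linalg.norm(w[1]-w[0]),w.mean(0))
E
```

```text
used 240 274 167 206 ((599.603759765625, 83.47855377197266), (34.740203857421875, 29.706165313720703), 14.359837532043457) 0.12103246612889229
clean 358 411 160 214 ((573.6135864257812, 187.90377807617188), (48.19572448730469, 45.10802459716797), 14.375787734985352) 0.12089482471630542
top z 0.11952568487067025
130 ............############...##...............#.........................................#...##########
190 ..............############...######.###.......................................#######....###########
120 212 302 [[0.5543 0.0342 0.12  ]
 [0.5361 0.105  0.12  ]] 0.07311186598445585 [0.54519855 0.069603   0.12      ]
210 215 298 [[0.6292 0.0529 0.12  ]
 [0.6111 0.1237 0.12  ]] 0.07305483350649697 [0.62011741 0.08832592 0.12      ]
```

The pad is at (599.6, 83.4), height 0.120, and the TCP is within 1 mm of it. Going down.

```bash
python3 -m jog '0 0 0 -1 25 0 0; 0 0 0 0 25 0 0; 0 0 0 0 25 0 0; 0 0 0 0 18 0 0; 0 0 0 0 5 0 0'
python3 -m jog '0 0 0 0 2 0 0; 0 0 0 0 2 0 0; 0 0 0 0 2 0 0; 0 0 0 0 2 0 0; 0 0 0 0 1 0 0'
```

```text
clock: 3.12
tcp_pos: [0.5983, 0.0826, 0.1303]
orientation: [-1.076, -1.388, 1.395]
contact_force: [-1.0, 0.1, 0.2]
grip_width: -0.0001
clock: 3.53
tcp_pos: [0.6013, 0.0819, 0.125]
orientation: [-1.081, -1.392, 1.39]
contact_force: [0.0, 0.4, -0.2]
grip_width: -0.0001
```

```bash
python3 -m jog '0 0 0 0 1 0 0; 0 0 0 0 1 0 0; 0 0 0 0 1 0 0; 0 0 0 0 1 0 0; 0 0 0 0 1 0 0'
python3 -m jog '0 0 0 0 1 0 0; 0 0 0 0 1 0 0; 0 0 0 0 1 0 0; 0 0 0 0 1 0 0; 0 0 0 0 0 0 0'
```

```text
clock: 3.95
tcp_pos: [0.6011, 0.0817, 0.1202]
orientation: [-1.081, -1.392, 1.391]
contact_force: [-3.7, -1.2, 9.3]
grip_width: -0.0001
clock: 4.37
tcp_pos: [0.6011, 0.0817, 0.1162]
orientation: [-1.081, -1.392, 1.391]
contact_force: [-3.0, 0.2, 8.2]
grip_width: -0.0002
```

```bash
python3 -m jog '0 0 0 0 1 0 0; 0 0 0 0 1 0 0; 0 0 0 0 1 0 0; 0 0 0 0 0.5 0 0; 0 0 0 0 0 0 0'
```

```text
clock: 4.78
tcp_pos: [0.6011, 0.0817, 0.1129]
orientation: [-1.081, -1.392, 1.391]
contact_force: [-2.0, -1.0, 8.9]
grip_width: 0.0001
```

```bash
python3 -m jog '0 0 0 0 0.5 0 0; 0 0 0 0 0.5 0 0; 0 0 0 0 0.3 0 0; 0 0 0 0 0 0 0; 0 0 0 0 0 0 0'
```

```text
clock: 5.2
tcp_pos: [0.6011, 0.0817, 0.1117]
orientation: [-1.081, -1.392, 1.39]
contact_force: [-2.3, -0.2, 8.8]
grip_width: 0.0001
```

```bash
python3 -m jog '0 0 0 0 -6 0 0; 0 0 0 0 -8 0 0; 0 0 0 0 -8 0 0; 0 0 0 0 -10 0 0; 0 0 0 0 -10 0 0'
python3 -m jog '0 0 0 0 -20 0 0; 0 0 0 0 -20 0 0; 0 0 0 0 -20 0 0.8; 0 0 0 0 0 0 0.85; 0 0 0 0 0 0 0.85'
python3 - <<'E'
from wr import *
f,o=wrist();print(o["tcp_pos"],o["grip_width"])
im=np.ascontiguousarray(f["color"][:,:,::-1])
np.savez("w2.npz",**f);cv2.imwrite("pics/w2.png",im)
P=zpts(f);print(np.median(P[175:195,245:270,2]))
E
```

```text
clock: 5.62
tcp_pos: [0.6005, 0.0819, 0.1532]
orientation: [-1.08, -1.391, 1.391]
contact_force: [0.3, 0.3, -0.5]
grip_width: 0.0003
clock: 6.03
tcp_pos: [0.6014, 0.082, 0.214]
orientation: [-1.082, -1.394, 1.39]
contact_force: [-0.9, 0.2, -0.8]
grip_width: 0.0357
[0.60142338 0.08204591 0.21403846] 0.03566686691512222
0.14955294500892308
```

View pics/w2.png

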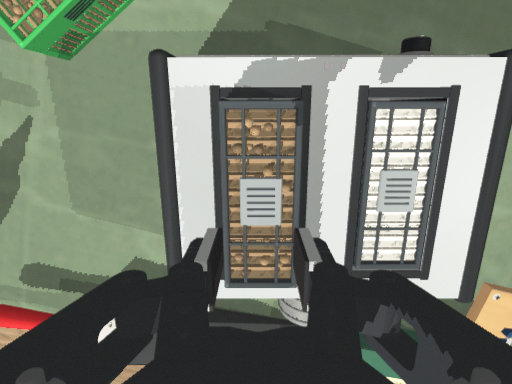

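The cassette has sprung up: its pad, at (261,203), now reads about 0.15 m, and the white one is still flush. Next I'll check centring for the grip.

```bash
python3 -m jog '0 0 0 0 0 0 0.95; 0 0 0 0 0 0 0.95; 0 0 0 0 0 0 0.95; 0 0 0 0 0 0 0.95; 0 0 0 0 0 0 0.95'; python3 - <<'E'
from h import *
f=load("w2");f["w2c"]=np.load("w2.npz")["w2c"]
im=np.ascontiguousarray(f["color"][:,:,::-1]);hsv=cv2.cvtColor(im,cv2.COLOR_BGR2HSV)
s=hsv[170:232,232:292];m=((s[...,1]<30)&(s[...,2]>115)).astype(np.uint8)
m=cv2.morphologyEx(m,cv2.MORPH_CLOSE,np.ones((5,5)));m=cv2.morphologyEx(m,cv2.MORPH_OPEN,np.ones((9,9)))
v,u=np.nonzero(m);w=world(f,u+232,v+170,.152);print(cv2.minAreaRect((w[:,:2]*1000).astype(np.float32)))
for row in (130,170,210):
    cols=[c for c in range(195,330) if hsv[row,c,2]<100]
    print(row,cols[0],cols[-1],world(f,[cols[0],cols[-1]],[row,row],.152).round(4)[:,:2])
E
```

```text
clock: 6.5
tcp_pos: [0.6006, 0.0818, 0.2121]
orientation: [-1.08, -1.391, 1.392]
contact_force: [0.4, -0.7, 0.1]
grip_width: 0.0813
((598.5664672851562, 82.93829345703125), (33.94245147705078, 29.349706649780273), 14.22933578491211)
130 212 309 [[0.5585 0.0396]
 [0.5428 0.1016]]
170 214 307 [[0.5845 0.0465]
 [0.5689 0.1081]]
210 215 305 [[0.6126 0.0532]
 [0.5969 0.1151]]
```

```bash
python3 -m jog '0 0 0 1.3 20 1.5 0.95; 0 0 0 0 20 0 0.95; 0 0 0 0 20 0 0.95; 0 0 0 0 15 0 0.95; 0 0 0 0 10 0 0.95' 50
python3 -m jog '0 0 0 0 4 0 0.95; 0 0 0 0 0 0 0.95; 0 0 0 0 0 0 0.95; 0 0 0 0 0 0 0.8; 0 0 0 0 0 0 0.75'
python3 -m jog '0 0 0 0 0 0 0.7; 0 0 0 0 0 0 0.6; 0 0 0 0 0 0 0.5; 0 0 0 0 0 0 0.3; 0 0 0 0 0 0 0.3'
```

```text
clock: 6.92
tcp_pos: [0.598, 0.0826, 0.1256]
orientation: [-1.079, -1.389, 1.393]
contact_force: [-0.7, 0.3, 1.0]
grip_width: 0.0811
clock: 7.33
tcp_pos: [0.5997, 0.0828, 0.1245]
orientation: [-1.081, -1.393, 1.39]
contact_force: [0.2, 0.7, 0.7]
grip_width: 0.0643
clock: 7.75
tcp_pos: [0.5994, 0.083, 0.1239]
orientation: [-1.081, -1.392, 1.391]
contact_force: [0.4, 0.4, 3.1]
grip_width: 0.0551
```

```bash
python3 -m jog '0 0 0 0 0 0 0.2; 0 0 0 0 0 0 0.2; 0 0 0 0 -1 0 0.2; 0 0 0 0 -3 0 0.2; 0 0 0 0 -5 0 0.2'
python3 -m jog '0 0 0 0 -6 0 0.2; 0 0 0 0 -8 0 0.2; 0 0 0 0 -8 0 0.2; 0 0 0 0 -8 0 0.2; 0 0 0 0 -8 0 0.2'
```

```text
clock: 8.17
tcp_pos: [0.5976, 0.0822, 0.1313]
orientation: [-1.078, -1.388, 1.393]
contact_force: [0.3, -0.5, -4.4]
grip_width: 0.0551
clock: 8.58
tcp_pos: [0.599, 0.0826, 0.1715]
orientation: [-1.08, -1.391, 1.391]
contact_force: [-0.9, -0.1, -3.8]
grip_width: 0.0553
```

```bash
python3 -m jog '0 0 0 0 -10 0 0.2; 0 0 0 0 -12 0 0.2; 0 0 0 0 -12 0 0.2; 0 0 0 0 -12 0 0.2; 0 0 0 0 -6 0 0.2'
python3 -m jog '0 0 0 0 0 0 0.2; 0 0 0 0 0 0 0.2; 0 0 0 0 0 0 0.2; 0 0 0 0 0 0 0.2; 0 0 0 0 0 0 0.2'
python3 - <<'E'
from wr import *
from bench import imaging
f,o=wrist();print(o["tcp_pos"],o["grip_width"],o["contact_force"],o["moment"])
g=imaging.grab_frame("side")
cv2.imwrite("pics/s3.png",np.hstack([f["color"],g["color"]])[:,:,::-1][:, :][::1] if 0 else np.hstack([cv2.resize(f["color"],(400,300)),cv2.resize(g["color"],(400,300))])[:,:,::-1])
np.savez("w3.npz",**f)
E
```

```text
clock: 9.0
tcp_pos: [0.5999, 0.0828, 0.225]
orientation: [-1.082, -1.394, 1.389]
contact_force: [0.5, -0.3, -4.7]
grip_width: 0.0551
clock: 9.42
tcp_pos: [0.5985, 0.0827, 0.2217]
orientation: [-1.079, -1.39, 1.392]
contact_force: [0.3, -0.1, -4.2]
grip_width: 0.0553
[0.59853196 0.08265072 0.22170884] 0.055289443737127124 [ 0.34170266 -0.0746587  -4.24845629] [ 0.0401391  -0.02792686  0.00865458]
```

View pics/s3.png

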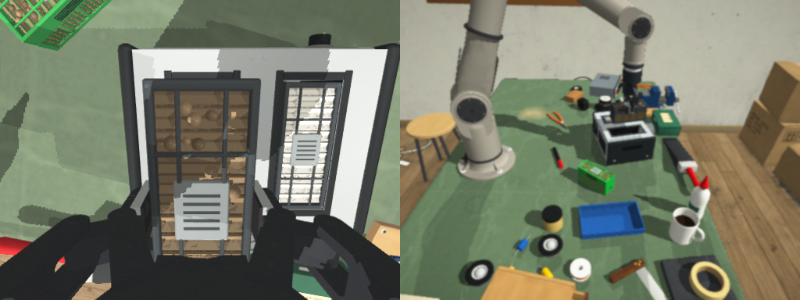

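The cassette is clear of the bay and hanging upright, with about 4 N on the wrist. The white one is still latched. Turning to the tray's yaw, then crossing over.

```bash
python3 -m jog '0 1.4 0 0 0 0 0.2; 0 1.4 0 0 0 0 0.2; 0 1.4 0 0 0 0 0.2; 0 1.4 0 0 0 0 0.2; 0 1.4 0 0 0 0 0.2'
python3 -m jog '0 0 0 -7 0 2.4 0.2; 0 0 0 -14 0 4.8 0.2; 0 0 0 -20 0 6.9 0.2; 0 0 0 -24 0 8.3 0.2; 0 0 0 -24 0 8.3 0.2'
python3 -m jog '0 0 0 -24 0 8.3 0.2; 0 0 0 -24 0 8.3 0.2; 0 0 0 -24 0 8.3 0.2; 0 0 0 -24 0 8.3 0.2; 0 0 0 -24 0 8.3 0.2'
python3 -m jog '0 0 0 -24 0 8.3 0.2; 0 0 0 -24 0 8.3 0.2; 0 0 0 -24 0 8.3 0.2; 0 0 0 -24 0 8.3 0.2; 0 0 0 -24 0 8.3 0.2'
python3 -m jog '0 0 0 -22 0 7.6 0.2; 0 0 0 -15 0 5.2 0.2; 0 0 0 -8 0 2.8 0.2; 0 0 0 -4.5 0 1.6 0.2; 0 0 0 0 0 0 0.2'
python3 -m jog '0 0 0 0 0 0 0.2; 0 0 0 0 0 0 0.2; 0 0 0 0 0 0 0.2; 0 0 0 0 0 0 0.2; 0 0 0 0 0 0 0.2'
python3 - <<'E'
from wr import *
f,o=wrist();print(o["tcp_pos"],o["grip_width"],o["contact_force"],R.from_rotvec(o["orientation"]).as_matrix().round(3))
cv2.imwrite("pics/w4.png",f["color"][:,:,::-1]);np.savez("w4.npz",**f)
from bench import imaging
for n in("side","top"):
    g=imaging.grab_frame(n);cv2.imwrite(f"pics/{n}4.png",g["color"][:,:,::-1]);np.savez(n+"4.npz",**g)
E
```

```text
clock: 9.93
tcp_pos: [0.599, 0.0828, 0.2225]
orientation: [-1.147, -1.301, 1.301]
contact_force: [0.3, 0.6, -4.8]
grip_width: 0.0553
clock: 10.35
tcp_pos: [0.5792, -0.0119, 0.2225]
orientation: [-1.146, -1.303, 1.303]
contact_force: [0.4, -0.2, -3.8]
grip_width: 0.0549
clock: 10.77
tcp_pos: [0.5528, -0.1367, 0.2227]
orientation: [-1.147, -1.302, 1.302]
contact_force: [0.3, 0.1, -3.5]
grip_width: 0.055
clock: 11.18
tcp_pos: [0.5266, -0.2608, 0.2227]
orientation: [-1.147, -1.302, 1.302]
contact_force: [-0.4, 0.8, -3.3]
grip_width: 0.0551
clock: 11.6
tcp_pos: [0.5167, -0.3106, 0.2225]
orientation: [-1.147, -1.301, 1.302]
contact_force: [0.1, 0.7, -4.5]
grip_width: 0.0551
clock: 12.02
tcp_pos: [0.5179, -0.3087, 0.2225]
orientation: [-1.145, -1.304, 1.304]
contact_force: [-0.6, 0.4, -3.2]
grip_width: 0.0551
[ 0.51786818 -0.30871214  0.22247461] 0.055066921096234636 [-0.64735299  0.44427832 -3.20601773] [[-0.129  0.    -0.992]
 [ 0.992  0.    -0.129]
 [ 0.    -1.    -0.   ]]
```

View pics/w4.png

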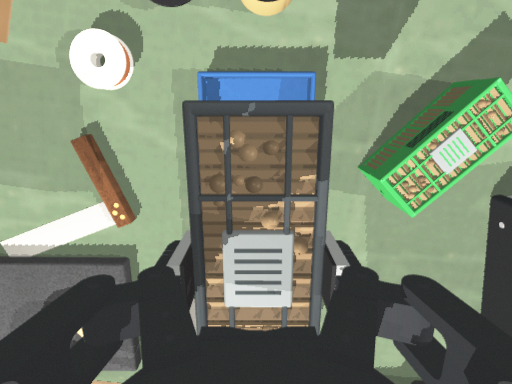

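View pics/side4.png

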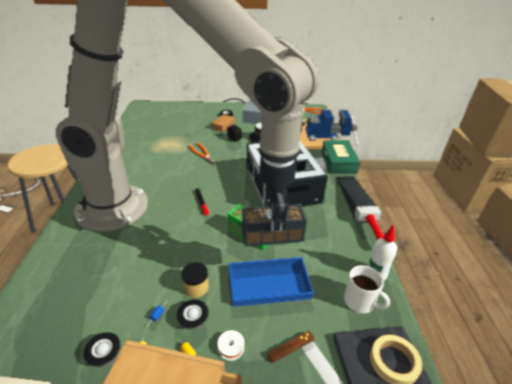

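The wrist view shows the cassette centred over the tray. The tray's near rim corners are at about (199,73) and (315,72). The side view shows it hanging level. I'll check the rim points.

```bash
python3 - <<'E'
from h import *
f=load("w4");f["w2c"]=np.load("w4.npz")["w2c"]
w=world(f,[199,315],[73,72],.029)[:,:2];print(w.round(4),np.linalg.norm(w[1]-w[0]),"mid",w.mean(0))
d=w[1]-w[0];ang=np.degrees(np.arctan2(d[1],d[0]))-90;print("yaw",ang)
a=np.radians(7.5);print("centre",w.mean(0)+.102*np.array([np.cos(a),np.sin(a)]))
# pad centre held, top at z ~0.251
im=np.ascontiguousarray(f["color"][:,:,::-1]);hsv=cv2.cvtColor(im,cv2.COLOR_BGR2HSV)
s=hsv[225:312,215:300];m=((s[...,1]<30)&(s[...,2]>115)).astype(np.uint8)
m=cv2.morphologyEx(m,cv2.MORPH_CLOSE,np.ones((7,7)));m=cv2.morphologyEx(m,cv2.MORPH_OPEN,np.ones((15,15)))
v,u=np.nonzero(m);print(u.min()+215,u.max()+215,v.min()+225,v.max()+225)
w=world(f,u+215,v+225,.251);print(cv2.minAreaRect((w[:,:2]*1000).astype(np.float32)),np.median(zpts(f)[225+v,215+u,2]))
E
```

```text
[[ 0.426  -0.3819]
 [ 0.4097 -0.2631]] 0.1199505220230009 mid [ 0.41785709 -0.32250915]
yaw 7.789411120903694
centre [ 0.51898446 -0.30919548]
223 293 233 306
((517.0380859375, -309.321044921875), (34.132938385009766, 29.10085105895996), 7.2929863929748535) 0.24909419060762095
```

The tray centre (519, -309) agrees with the top view, and the cassette centre is (517, -309). Lowering: the underside is at about 0.180 and the tray floor at 0.003.

```bash
python3 -m jog '0 0 0 0 8 -1 0.2; 0 0 0 0 16 0 0.2; 0 0 0 0 20 0 0.2; 0 0 0 0 20 0 0.2; 0 0 0 0 20 0 0.2'
python3 -m jog '0 0 0 0 20 0 0.2; 0 0 0 0 20 0 0.2; 0 0 0 0 16 0 0.2; 0 0 0 0 10 0 0.2; 0 0 0 0 6 0 0.2'
python3 -m jog '0 0 0 0 4 0 0.2; 0 0 0 0 3 0 0.2; 0 0 0 0 2 0 0.2; 0 0 0 0 1 0 0.2; 0 0 0 0 0 0 0.2'
```

```text
clock: 12.58
tcp_pos: [0.5185, -0.3092, 0.1372]
orientation: [-1.146, -1.303, 1.303]
contact_force: [1.4, -0.5, -3.8]
grip_width: 0.0551
clock: 13.0
tcp_pos: [0.5179, -0.3088, 0.0647]
orientation: [-1.143, -1.302, 1.303]
contact_force: [0.4, 0.3, -3.4]
grip_width: 0.0548
clock: 13.42
tcp_pos: [0.5189, -0.3095, 0.0569]
orientation: [-1.147, -1.303, 1.303]
contact_force: [-0.6, -0.5, -3.2]
grip_width: 0.0552
```

```bash
python3 -m jog '0 0 0 0 2 0 0.2; 0 0 0 0 2 0 0.2; 0 0 0 0 2 0 0.2; 0 0 0 0 1 0 0.2; 0 0 0 0 1 0 0.2'
python3 -m jog '0 0 0 0 0.5 0 0.2; 0 0 0 0 0.5 0 0.2; 0 0 0 0 0.5 0 0.2; 0 0 0 0 0.5 0 0.2; 0 0 0 0 0 0 0.2'
```

```text
clock: 13.83
tcp_pos: [0.5185, -0.3093, 0.0483]
orientation: [-1.146, -1.303, 1.303]
contact_force: [-0.3, 0.5, -3.3]
grip_width: 0.0552
clock: 14.25
tcp_pos: [0.5185, -0.3093, 0.0464]
orientation: [-1.146, -1.303, 1.303]
contact_force: [-0.2, -0.4, -3.7]
grip_width: 0.0551
```

```bash
python3 -m jog '0 0 0 0 0.5 0 0.2; 0 0 0 0 0.5 0 0.2; 0 0 0 0 0 0 0.2; 0 0 0 0 0 0 0.2; 0 0 0 0 0 0 0.2'
python3 -m jog '0 0 0 0 0.5 0 0.2; 0 0 0 0 0 0 0.2; 0 0 0 0 0 0 0.2; 0 0 0 0 0 0 0.2; 0 0 0 0 0 0 0.2'
```

```text
clock: 14.67
tcp_pos: [0.5186, -0.3094, 0.0459]
orientation: [-1.146, -1.303, 1.303]
contact_force: [-2.5, 1.6, 3.5]
grip_width: 0.0551
clock: 15.08
tcp_pos: [0.5186, -0.3093, 0.0458]
orientation: [-1.146, -1.303, 1.303]
contact_force: [-4.6, 2.9, 7.5]
grip_width: 0.0551
```

It's on the tray floor, at the expected height. I'll relieve the push a little, open a little way, and rise.

```bash
python3 -m jog '0 0 0 0 -0.4 0 0.2; 0 0 0 0 -0.3 0 0.2; 0 0 0 0 0 0 0.6; 0 0 0 0 0 0 0.7; 0 0 0 0 0 0 0.8' 20
python3 -m jog '0 0 0 0 0 0 0.85; 0 0 0 0 0 0 0.85; 0 0 0 0 0 0 0.85; 0 0 0 0 0 0 0.85; 0 0 0 0 0 0 0.85'
```

```text
clock: 15.5
tcp_pos: [0.519, -0.3095, 0.0457]
orientation: [-1.147, -1.303, 1.303]
contact_force: [0.4, -0.2, -0.8]
grip_width: 0.0681
clock: 15.92
tcp_pos: [0.5186, -0.3093, 0.0456]
orientation: [-1.146, -1.303, 1.303]
contact_force: [-0.5, -0.5, 0.2]
grip_width: 0.0724
```

```bash
python3 -m jog '0 0 0 0 -3 0 0.85; 0 0 0 0 -6 0 0.85; 0 0 0 0 -10 0 0.85; 0 0 0 0 -15 0 0.85; 0 0 0 0 -20 0 0.85'
python3 -m jog '0 0 0 0 -25 0 0.85; 0 0 0 0 -25 0 0.85; 0 0 0 0 -25 0 0.85; 0 0 0 0 -20 0 0.85; 0 0 0 0 -10 0 0.85'
python3 -m jog '0 0 0 0 0 0 0.85; 0 0 0 0 0 0 0.85; 0 0 0 0 0 0 0.85; 0 0 0 0 0 0 0.85; 0 0 0 0 0 0 0.85'
python3 - <<'E'
from wr import *
from bench import imaging
f,o=wrist();print(o["tcp_pos"],o["contact_force"]);cv2.imwrite("pics/w5.png",f["color"][:,:,::-1]);np.savez("w5.npz",**f)
P=zpts(f);print(P.shape)
for n in("side","top"):
    g=imaging.grab_frame(n);cv2.imwrite(f"pics/{n}5.png",g["color"][:,:,::-1])
    a=np.load(n+"0.npz")["color"].astype(int);d=(abs(g["color"].astype(int)-a).max(2)>50).astype(np.uint8);cv2.imwrite(f"pics/d{n}5.png",d*255)
E
```

```text
clock: 16.33
tcp_pos: [0.5179, -0.309, 0.1002]
orientation: [-1.144, -1.302, 1.303]
contact_force: [-0.3, -0.6, 0.6]
grip_width: 0.0726
clock: 16.75
tcp_pos: [0.5197, -0.3102, 0.2087]
orientation: [-1.151, -1.305, 1.302]
contact_force: [0.5, 0.2, -0.2]
grip_width: 0.0724
clock: 17.17
tcp_pos: [0.5179, -0.3089, 0.2033]
orientation: [-1.143, -1.302, 1.303]
contact_force: [0.1, -0.1, 0.5]
grip_width: 0.0722
[ 0.51789175 -0.30892755  0.20333587] [ 0.12952046 -0.13805438  0.4573848 ]
(384, 512, 3)
```

View pics/w5.png

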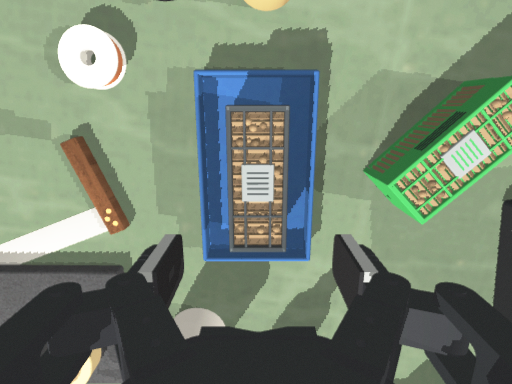

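View pics/side5.png

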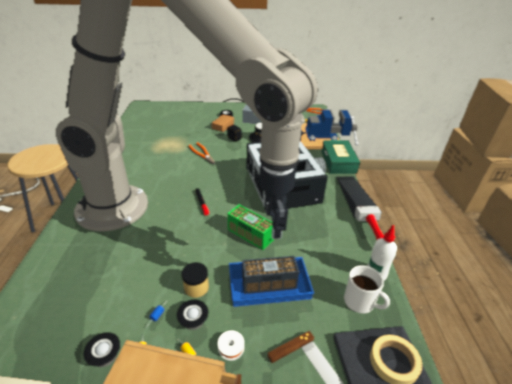

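View pics/top5.png

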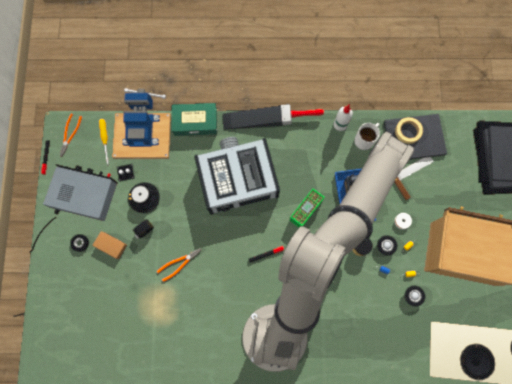

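The cassette stands upright in the middle of the tray, with its pad at wrist pixel (258,183). The white cassette at top-view (220,175) hasn't changed, the right bay is empty, and the bystanders I can see are where they were. Handing in.

```bash
python3 - <<'E'
from bench import r
print(r.hand_in(), r.get_obs()["clock"])
E
```

```text
the job is handed in; nothing more can be done
the job is handed in; nothing more can be done
```

The job is done and handed in at about 17 s of the 51 s allowed. I pressed the brown cassette (right bay, y = -55 mm) about 9 mm down to release its latch and it sprang up about 30 mm. I then gripped its long sides, drew it straight up, and set it down upright in the blue tray.

- **Placement:** the cassette stands upright near the middle of the tray. It touched the floor at the expected height with about 7 N, and the wrist force was near zero after I let go and backed off.
- **White cassette:** it looks unchanged and flush in the last top view. I didn't measure its height again.
- **Other things on the bench:** the green look-alike and the bystanders in view show no movement by eye. In the last top view the arm covered the wax tin and part of the tray, so I checked those in the side and wrist views. I saved before/after difference images but didn't go through them.
- **Disagreement:** my rough tray position from the side camera was about 10 mm off in y because it included the tray wall. I used the top view instead; the rim corners seen from the wrist agreed with it to about 1 mm.

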